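# Fold up the drip tray and free the stuck glue-tub lid

### The arm

A 6-joint arm with a two-finger parallel gripper is mounted at the origin on the work surface. World frame = base frame: x ahead of the robot, y to its left, z up, the work surface at z = 0. Lengths are in m, angles in rad, forces in N, time in s.
With the tool pointing down it reaches from about 0.25 to 0.775 m from the base axis. Payload 4 kg.
Tool frame: the origin (TCP) lies midway between the tips of the shut fingers; the grasp point (between the pads) lies 19 mm behind it; z points along the fingers, y is the line along which they close (so a half turn about z gives the same grasp; the last joint's range is limited). The gripper opens to 94 mm and grips with 3 to 60 N. Pads are 16 mm wide; open, the fingers measure 119 mm over their backs; the gripper's body (75 mm by 177 mm) begins 78 mm behind the grasp point.
Start: joints at [1.105, 0.087, 1.371, -0, 1.684, -0.103], TCP at [0.195, 0.514, 0.206] pointing down, gripper open.
Joint ranges: [-3.1, 3.1], [-0.76, 2.03], [0.27, 2.55], [-1.08, 4.22], [0.17, 2.65], [-2.57, 2.57]. Speed limits (rad/s): [2.79, 2.79, 3.14, 3.14, 3.14, 3.14].

### API

Orientations are given as [roll, pitch, yaw] about the fixed x, y, z axes, in that order (R = Rz(yaw) Ry(pitch) Rx(roll)).
In Python, from bench import sensors, eyes, job gives the robot as it stands.
- The arm moves only by the tool arm_command, never from a script. Its argument "series" is a list of rows, each a list of 7 numbers: the opening, from 0 (shut) to 1 (fully open), then the shift along the tool's x, y, z in cm, then the turn, a rotation vector about the tool's x, y, z in rad. In form: [[fingers, dx, dy, dz, wx, wy, wz], ...]. A call has 1 to 20 rows; each row shifts and turns the commanded pose from where the row before left it, along the tool's axes as they then stand; what a row does not reach is not made up. A row lasts 1/10 s, in which the tool goes at most 50 mm and 8.59 degrees, less where a joint would pass 70% of its speed; a pose out of reach is approached as far as the arm can. A call with a gripper value outside its range is refused whole. The fingers move at their own pace and stop on an object; the grip force is fixed at half the most. Time passes only in rows, so rows that do not move let the fingers close. It gives the time, the measured TCP pose, the force and the opening at its end, in the units of the state.
- sensors.get_obs(): the state, without advancing time (a new reading comes with each control period).
- eyes.snapshot(name): name is "scene" or "side" or "wrist"; returns the picture (420x560x3 uint8, blue, green, red); there is no depth.
- eyes.get_calibration(name): a dict with "mtx" (3x3 intrinsics, pixels), "R" (3x3) and "t" (3): a world point X has camera coordinates R X + t. Camera axes: x right, y down, z forward; pixel columns grow to the right and rows downward; lengths in m; the calibration is good to about 2 mm. A picture is of the moment at which its call begins: read the wrist's pose just before it. get_calibration takes no time and is no camera call; for the wrist camera it gives the pose at the moment of the call.
- job.close_job(): hands the job in, once; it reports no verdict.
The state is a dict: "time": time; "joint_positions": joint angles; "qvel": joint speeds; "joint_torque": joint torques, N m; "tool_pos": TCP position; "ee_rot": TCP orientation; "wrist_force": force on the tool from outside, world axes, zero at the start; "wrist_torque": the same for the moment, N m; "width": finger opening in m.
Only numpy, scipy, OpenCV 4.12 (cv2) and the standard library are available. Lean on these libraries where they do the work, as an engineer would, in place of code of your own. Each camera call takes 0.05 s, during which the arm holds its last target. There are 200 camera calls.

### The job

On the print shop's packing bench a padding-glue tub stands on its drip tray, whose left, right and front walls are folded down. First fold all three walls fully upright; then, by its yellow handle, pull the stuck blue lid free of its seal and finish while still holding it, still and level, just open: about 25 mm up, straight over the tub and clear of it, never lifted right away. Do not let go at the end, leave the walls up, and do not disturb the other things on the bench or the two dropper bottles on the tray.

Things in the scene. Friction and masses are not known exactly. Their poses are not given: they have to be found in the camera images.
- drip_tray: Grey drip tray, fixed to the bench: floor plate 200 x 170 x 6 mm with a fixed back wall 48 mm high. Origin on the table; x points to the back wall (away from the robot), y to the left wall, z up. Floor from x = -75 to +125 mm, y = -85 to +85 mm. A white tub, 110 x 110 mm, 82 mm high, is fixed on it, centre at x = +25 mm.
- wall_left (a joint): Left (tray +y) fold-up wall, 190 mm long. Its value in rad: 0 = lying flat outwards, 1.571 = upright (its stop); it starts at 0.2 to 0.6 and its stiff hinge keeps it wherever it is left (about 1 N at the orange grip moves it).
- wall_left_grip (a point): Centre of the orange grip at the free edge of the left wall: a roller 24 mm long and 16 mm in diameter, parallel to the hinge, 70 mm from the hinge line, carried by a tongue 14 mm wide and 30 mm long beyond the wall's 40 mm high, 4 mm thick plate. Pinched by its two end faces it can turn between upright fingers.
- wall_left_hinge (a point): Point on the hinge line of the left wall, 8 mm above the table, level with the middle of its orange grip. The hinge runs along the tray's x axis.
- wall_right (a joint): Right (tray -y) fold-up wall, 190 mm long. Its value in rad: 0 = lying flat outwards, 1.571 = upright (its stop); it starts at 0.2 to 0.6 and its stiff hinge keeps it wherever it is left (about 1 N at the orange grip moves it).
- wall_right_grip (a point): Centre of the orange grip at the free edge of the right wall: a roller 24 mm long and 16 mm in diameter, parallel to the hinge, 70 mm from the hinge line, carried by a tongue 14 mm wide and 30 mm long beyond the wall's 40 mm high, 4 mm thick plate. Pinched by its two end faces it can turn between upright fingers.
- wall_right_hinge (a point): Point on the hinge line of the right wall, 8 mm above the table, level with the middle of its orange grip. The hinge runs along the tray's x axis.
- wall_front (a joint): Front (tray -x, nearest the robot) fold-up wall, 160 mm long. Its value in rad: 0 = lying flat outwards, 1.571 = upright (its stop); it starts at 0.2 to 0.6 and its stiff hinge keeps it wherever it is left (about 1 N at the orange grip moves it).
- wall_front_grip (a point): Centre of the orange grip at the free edge of the front wall: a roller 24 mm long and 16 mm in diameter, parallel to the hinge, 70 mm from the hinge line, carried by a tongue 14 mm wide and 30 mm long beyond the wall's 40 mm high, 4 mm thick plate. Pinched by its two end faces it can turn between upright fingers.
- wall_front_hinge (a point): Point on the hinge line of the front wall, 8 mm above the table, level with the middle of its orange grip. The hinge runs along the tray's y axis.
- tub_mouth (a point): Centre of the tub's mouth, level with its rim, 88 mm above the table, axes as the tray's. Rubber strips inside the mouth grip the lid.
- tub_lid: Loose blue lid, 140 to 280 g: a plate 118 mm square, 6 mm thick, lying on the tub's rim when shut, with a plug 80 mm square, 18 mm deep below. Origin at the centre of the plate's underside, axes as the tray's when shut. The seal resists a straight upward pull with up to about 20 N over the first 6 to 8 mm, then lets go at once and only the lid's weight is left.
- lid_handle (a point): Middle of the yellow handle on the centre of the blue lid: a block 30 mm (x) by 22 mm (y), 36 mm tall, free on all sides above the lid. This point lies 28 mm above the underside of the lid's plate, so 116 mm above the table when shut; z points up, x and y as the tray's when shut.
- dropper_a: Bystander: white dropper bottle with red cap, 24 mm in diameter, 50 mm tall, standing on the tray behind the tub. Origin at its underside.
- dropper_b: Bystander: the same with a green cap, standing on the tray behind the tub.
- glue_brush: Bystander: brush lying on the bench.
- tape_roll: Bystander: yellow ring of tape, 90 mm across, 25 mm tall, lying flat.
- notepads: Bystander: stack of three notepads, 100 x 140 x 30 mm.
- mug: Bystander: blue mug, 76 mm across, 92 mm tall.
- stapler: Bystander: red and black stapler, 150 x 36 x 52 mm.
Things that resemble listed ones, but are neither listed nor needed, are in the scene too. Several things have the shape of the tub_lid; the one meant has the colours described above.

How it is judged:
On the way, in this order (a step that is already met when the one before it is completed fails the run):
1. all three walls of the tray are folded upright while the lid is still shut (value of joint each of wall_left, wall_right, wall_front above 1.4 rad and z of lid_handle in the frame of tub_mouth below 0.034 m), for 0.2 s.
2. the lid has been pulled free of its seal by its handle (z of lid_handle in the frame of tub_mouth above 0.04 m and contact force between tub_lid_c2 and the fingers above 0.5 N), for 0.1 s.
At the end, for the whole second after the job is handed in: Walls above 1.4 rad; lid held by its handle (over 0.5 N), at rest (under 0.02 m/s), 14 to 38 mm above shut, within 20 mm of the tub's centre, level within 0.2 rad, not touching the tub; no bystander moved 30 mm; bottles and mug within 0.3 rad of upright (value of joint each of wall_left, wall_right, wall_front above 1.4 rad and z of lid_handle in the frame of tub_mouth between 0.042 and 0.066 m and horizontal distance between lid_handle and tub_mouth below 0.02 m and angle between lid_handle's own z axis and vertical below 0.2 rad and linear speed of tub_lid below 0.02 m/s and contact force between tub_lid_c2 and the fingers above 0.5 N and contact force between tub_lid and drip_tray below 0.2 N and distance of each of dropper_a, dropper_b, glue_brush, tape_roll, notepads, mug, stapler from where it was at the start of the episode below 0.03 m and angle between each of dropper_a, dropper_b, mug's own z axis and vertical below 0.3 rad); the arm keeps its last pose, push and grip.
It fails at once if the lid is lifted right away (80 mm or more) (z of lid_handle in the frame of tub_mouth above 0.108 m).
It fails at once if a bystander is displaced by 30 mm or more (distance of any of dropper_a, dropper_b, glue_brush, tape_roll, notepads, mug, stapler from where it was at the start of the episode above 0.03 m).
It also fails if it takes over 64 s, if anything falls off the work surface, if the arm or the gripper's body presses on something with over 40 N, if the wrist force passes 120 N, or if a joint passes its speed limit or range.

## Working session

There is one attempt and no reset: what is moved stays moved. The work goes in short steps, Python scripts to look and compute and a tool call to move; the robot and the scene stay as the last step left them, time stands still between calls to the robot, and variables do not carry over. Pictures are saved under pics/ and viewed, on a budget of 10 in all, crops included, one or two more only if the job needs it, and the job is handed in when it is done.

Besides the shell and the picture viewer there is one more tool, called after "Emit:" as name([rows], argument=value, ...), one row to a line, values as JSON. arm_command: Moves the arm, as the interface text tells. Its arguments: {"type":"object","properties":{"series":{"type":"array","items":{"type":"array","items":{"type":"number"}}}},"required":["series"]}

```bash
mkdir -p pics; python3 - <<'E'
from bench import sensors, eyes
import cv2,numpy as np
o=sensors.get_obs(); print({k:np.round(v,3).tolist() for k,v in o.items()})
for n in ("scene","side"):
    im=eyes.snapshot(n); cv2.imwrite(f"pics/{n}0.png",im)
    c=eyes.get_calibration(n); print(n,np.round(c["mtx"],1).tolist(),np.round(c["R"],3).tolist(),np.round(c["t"],3).tolist())
E
```

```text
{'time': 0.0, 'joint_positions': [1.105, 0.088, 1.372, 0.0, 1.684, -0.103], 'qvel': [0.0, -0.001, -0.001, 0.001, 0.0, 0.0], 'joint_torque': [0.0, -34.02, -30.242, 0.072, 0.034, -0.0], 'tool_pos': [0.195, 0.514, 0.204], 'ee_rot': [-3.139, -0.0, 2.779], 'wrist_force': [0.146, 0.585, -0.155], 'wrist_torque': [-0.015, 0.048, 0.043], 'width': 0.094}
scene [[483.0, 0.0, 276.6], [0.0, 483.0, 220.0], [0.0, 0.0, 1.0]] [[0.835, 0.551, 0.008], [0.437, -0.654, -0.617], [-0.335, 0.519, -0.787]] [-0.437, -0.164, 1.481]
side [[481.2, 0.0, 279.4], [0.0, 481.2, 211.7], [0.0, 0.0, 1.0]] [[0.805, -0.593, -0.012], [-0.445, -0.591, -0.673], [0.392, 0.548, -0.739]] [-0.425, 0.311, 1.065]
```

View pics/scene0.png

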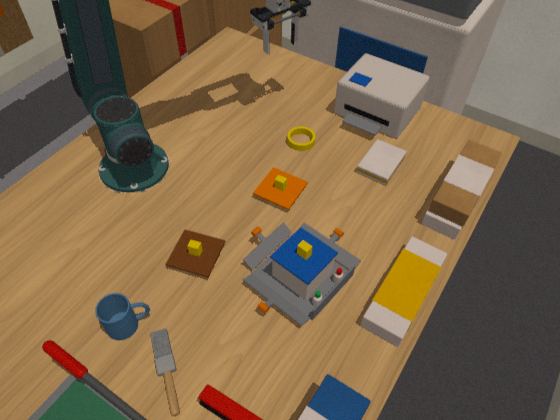

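View pics/side0.png

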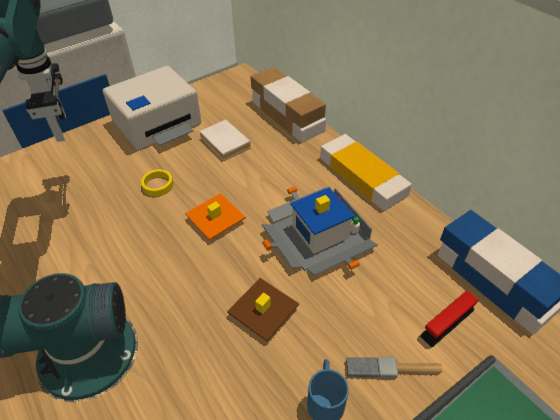

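The scene view shows three lid-shaped things: orange (280,185), brown (195,250), and blue on the grey tray's tub (305,250). The blue one with the yellow handle fits the description. Orange grips in scene/side: front (257,232)/(267,244), left (338,233)/(292,190), right (264,307)/(354,264). The bottles are behind the tub at (338,274) and (318,298).

```bash
cat > h.py <<'E'
import numpy as np, cv2
from bench import eyes, sensors
YEL=((22,120,120),(35,255,255)); ORA=((5,150,130),(17,255,255))
def near(im,rng,px,r=14):
    m=cv2.inRange(cv2.cvtColor(im,cv2.COLOR_BGR2HSV),*[np.array(a) for a in rng])
    k=np.zeros_like(m); cv2.circle(k,px,r,255,-1); m&=k
    ys,xs=np.nonzero(m); return (np.array([xs.mean(),ys.mean()]) if len(xs) else None), len(xs)
def ray(c,p):
    d=c["R"].T@np.linalg.solve(c["mtx"],[p[0],p[1],1]); return -c["R"].T@c["t"], d/np.linalg.norm(d)
def onz(c,p,z):
    o,d=ray(c,p); return o+d*(z-o[2])/d[2]
def tri(c1,p1,c2,p2):
    A=np.zeros((3,3));b=np.zeros(3);rs=[ray(c1,p1),ray(c2,p2)]
    for o,d in rs:
        P=np.eye(3)-np.outer(d,d);A+=P;b+=P@o
    x=np.linalg.solve(A,b); return x,[np.linalg.norm((np.eye(3)-np.outer(d,d))@(x-o))*1e3 for o,d in rs]
E
python3 - <<'E'
from h import *
s=cv2.imread("pics/scene0.png");d=cv2.imread("pics/side0.png")
cs,cd=[eyes.get_calibration(n) for n in("scene","side")]
pts={}
for n,a,b,r in(("handle",(305,250),(322,204),YEL),("front",(257,232),(267,244),ORA),("left",(338,233),(292,190),ORA),("right",(264,307),(354,264),ORA)):
    pa,na=near(s,r,a);pb,nb=near(d,r,b); x,e=tri(cs,pa,cd,pb); pts[n]=x
    print(n,pa.round(1),na,pb.round(1),nb,x.round(4),np.round(e,1))
h=pts["handle"]
for n in("front","left","right"):
    v=(pts[n]-h)[:2]; print(n,np.hypot(*v).round(4),np.degrees(np.arctan2(v[1],v[0])).round(1))
c=cv2.resize(s[210:330,225:375],None,fx=2.6,fy=2.6,interpolation=2);e=cv2.resize(d[165:285,245:395],None,fx=2.6,fy=2.6,interpolation=2)
cv2.imwrite("pics/crop.png",np.hstack([c,e]))
E
```

```text
handle [305.2 247.7] 136 [322.7 203.3] 170 [ 0.6315 -0.0426  0.1161] [2.1 2.1]
front [256.4 230.3] 60 [266.2 243.7] 63 [ 0.473  -0.0207  0.0482] [0.6 0.6]
left [338.2 231.7] 65 [292.  189.2] 51 [0.6509 0.1062 0.0325] [0.4 0.4]
right [262.8 306.4] 78 [354. 264.] 72 [ 0.6111 -0.1931  0.0395] [0.4 0.4]
front 0.16 172.1
left 0.1501 82.6
right 0.1519 -97.7
```

View pics/crop.png

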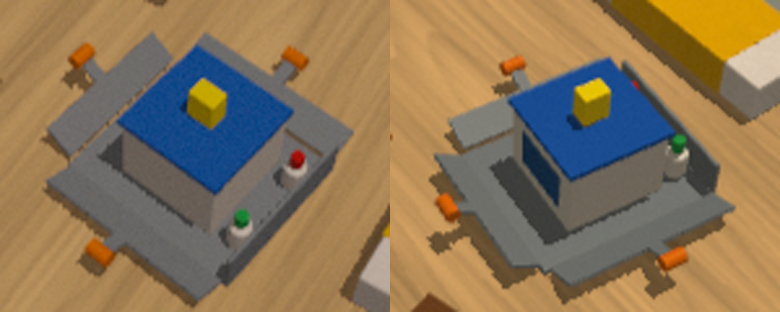

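The crop confirms it: the blue lid with the yellow handle sits on the tub, and the handle measures z = 0.116 as it should. Tray yaw is about -7.6°, and the hinges come out about 87 mm (sides) and 102 mm (front) from the tub centre. I'll turn the tool so its x is tray y and its y is tray x, then go over the left grip.

Emit:
arm_command([
  [0.6,0,0,0,0,0,0.149],
  [0.6,0,0,0,0,0,0.149],
  [0.6,0,0,0,0,0,0.149],
  [0.6,0,0,0,0,0,0.149],
  [0.6,0,0,0,0,0,0.149],
  [0.6,0,0,0,0,0,0.149],
  [0.6,0,0,0,0,0,0.149],
  [0.6,0,0,0,0,0,0.149],
  [0.6,0,0,0,0,0,0.149],
])

```text
time: 1.0
tool_pos: [0.195, 0.5139, 0.2048]
ee_rot: [-3.141, 0.001, 1.432]
wrist_force: [-0.0, -0.2, 0.3]
width: 0.0563
```

Emit:
arm_command([
  [0.6,-2.0,3.0,0,0,0,0],
  [0.6,-2.0,3.0,0,0,0,0],
  [0.6,-2.0,3.0,0,0,0,0],
  [0.6,-2.0,3.0,0,0,0,0],
  [0.6,-2.0,3.0,0,0,0,0],
  [0.6,-2.0,3.0,0,0,0,0],
  [0.6,-2.0,3.0,0,0,0,0],
  [0.6,-2.0,3.0,0,0,0,0],
  [0.6,-2.0,3.0,0,0,0,0],
  [0.6,-2.0,3.0,0,0,0,0],
  [0.6,-2.0,3.0,0,0,0,0],
  [0.6,-2.0,3.0,0,0,0,0],
  [0.6,-2.0,3.0,0,0,0,0],
  [0.6,-2.0,3.0,0,0,0,0],
  [0.6,-2.0,3.0,0,0,0,0],
  [0.6,-2.0,3.0,0,0,0,0],
  [0.6,-2.4,2.6,0,0,0,0],
  [0.6,0,0,0,0,0,0],
  [0.6,0,0,0,0,0,0],
])

```text
time: 2.9
tool_pos: [0.6509, 0.1057, 0.2043]
ee_rot: [-3.139, -0.0, 1.436]
wrist_force: [-0.5, 0.0, 0.0]
width: 0.0565
```

```bash
python3 - <<'E'
from h import *
c=eyes.get_calibration("wrist"); im=eyes.snapshot("wrist"); cv2.imwrite("pics/w1.png",im)
m=cv2.inRange(cv2.cvtColor(im,cv2.COLOR_BGR2HSV),*[np.array(a) for a in ORA])
n,l,st,ce=cv2.connectedComponentsWithStats(m)
for i in range(1,n):
    if st[i,4]>60: print(st[i],ce[i].round(1),onz(c,ce[i],.034).round(4))
E
```

```text
[    0   103   142   130 11424] [ 73.2 167.1] [0.4394 0.1649 0.034 ]
[269 187  24  15 342] [280.4 193.8] [0.6498 0.1079 0.034 ]
```

View pics/w1.png

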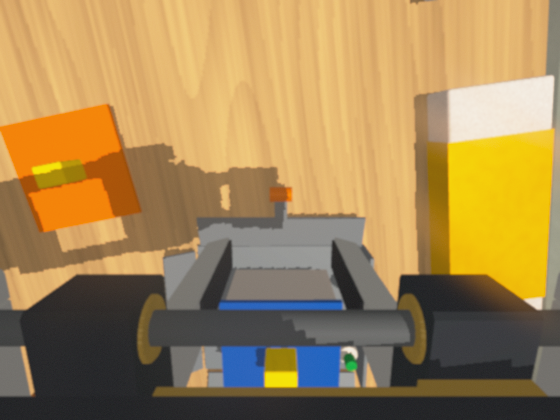

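Wrist view: the orange roller is at (280,194), square to the gripper and within 2 mm of the estimate. The orange decoy lid is off at the left. I'll go down and pinch.

Emit:
arm_command([
  [0.6,0.1,0,3,0,0,0],
  [0.6,0,0,3,0,0,0],
  [0.6,0,0,3,0,0,0],
  [0.6,0,0,3,0,0,0],
  [0.6,0,0,3,0,0,0],
  [0.6,0,0,2,0,0,0],
  [0.6,0,0,1.7,0,0,0],
  [0.6,0,0,0,0,0,0],
  [0.0,0,0,0,0,0,0],
  [0.0,0,0,0,0,0,0],
  [0.0,0,0,0,0,0,0],
  [0.0,0,0,0,0,0,0],
  [0.0,0,0,0,0,0,0],
  [0.0,0,0,0,0,0,0],
  [0.0,0,0,0,0,0,0],
])

```text
time: 4.45
tool_pos: [0.65, 0.1079, 0.0187]
ee_rot: [-3.139, -0.001, 1.438]
wrist_force: [-5.7, 2.5, 3.3]
width: 0.0238
```

Emit:
arm_command([
  [0,-0.31,0,-0.7,0,0,0],
  [0,-0.39,0,-0.67,0,0,0],
  [0,-0.45,0,-0.62,0,0,0],
  [0,-0.52,0,-0.56,0,0,0],
  [0,-0.58,0,-0.51,0,0,0],
  [0,-0.64,0,-0.43,0,0,0],
  [0,-0.67,0,-0.37,0,0,0],
  [0,-0.72,0,-0.29,0,0,0],
  [0,-0.74,0,-0.21,0,0,0],
  [0,-0.76,0,-0.13,0,0,0],
  [0,-0.77,0,-0.04,0,0,0],
  [0,-0.2,0,0,0,0,0],
  [0,0,0,0,0,0,0],
])

```text
time: 5.75
tool_pos: [0.641, 0.0401, 0.0657]
ee_rot: [-3.139, -0.001, 1.437]
wrist_force: [-7.5, 3.0, 4.6]
width: 0.0235
```

Emit:
arm_command([
  [0,-0.3,0,0,0,0,0],
  [0,-0.3,0,0,0,0,0],
  [0,0,0,0,0,0,0],
])

```text
time: 6.05
tool_pos: [0.6403, 0.0342, 0.0657]
ee_rot: [-3.14, -0.001, 1.438]
wrist_force: [-6.6, 3.0, 4.0]
width: 0.0229
```

```bash
python3 - <<'E'
from h import *
s=eyes.snapshot("scene");d=eyes.snapshot("side")
c=cv2.resize(s[190:330,215:385],None,fx=2.3,fy=2.3,interpolation=2);e=cv2.resize(d[145:285,235:405],None,fx=2.3,fy=2.3,interpolation=2)
cv2.imwrite("pics/crop2.png",np.hstack([c,e]))
E
```

```text
(no output)
```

View pics/crop2.png

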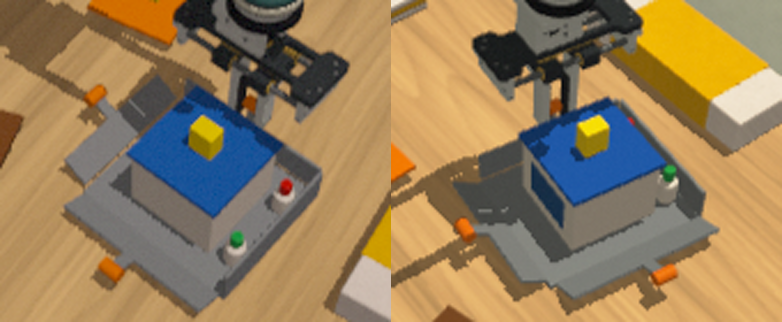

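The left wall looks upright in both views (roller between the fingers at (250,103) and (556,107)), and the red- and green-capped bottles are untouched. I'll release, rise and go over the right grip.

Emit:
arm_command([
  [0.6,0,0,0,0,0,0],
  [0.6,0,0,0,0,0,0],
  [0.6,0,0,0,0,0,0],
  [0.6,0,0,0,0,0,0],
  [0.6,0,0,-2,0,0,0],
  [0.6,0,0,-3,0,0,0],
  [0.6,0,0,-3,0,0,0],
  [0.6,0,0,-3,0,0,0],
  [0.6,0,0,-3,0,0,0],
  [0.6,-3.3,0,0,0,0,0],
  [0.6,-3.3,0,0,0,0,0],
  [0.6,-3.3,0,0,0,0,0],
  [0.6,-3.3,0,0,0,0,0],
  [0.6,-3.3,0,0,0,0,0],
  [0.6,-3.3,0,0,0,0,0],
  [0.6,-3.1,0.1,0,0,0,0],
  [0.6,0,0,0,0,0,0],
  [0.6,0,0,0,0,0,0],
])

```text
time: 7.95
tool_pos: [0.6121, -0.1935, 0.2036]
ee_rot: [3.142, -0.0, 1.436]
wrist_force: [0.1, -0.0, -0.5]
width: 0.0566
```

```bash
python3 - <<'E'
from h import *
c=eyes.get_calibration("wrist"); im=eyes.snapshot("wrist"); cv2.imwrite("pics/w2.png",im)
def blobs(im,c,z,lo=15,hi=900):
    m=cv2.inRange(cv2.cvtColor(im,cv2.COLOR_BGR2HSV),*[np.array(a) for a in ORA])
    n,l,st,ce=cv2.connectedComponentsWithStats(m)
    for i in range(1,n):
        if lo<st[i,4]<hi: print(st[i],ce[i].round(1),onz(c,ce[i],z).round(4))
blobs(im,c,.04)
s=eyes.snapshot("scene");d=eyes.snapshot("side");cv2.imwrite("pics/s2.png",s);cv2.imwrite("pics/d2.png",d)
for n,i in(("scene",s),("side",d)): print(n);blobs(i,eyes.get_calibration(n),.078)
E
```

```text
[ 95  21  23  34 613] [106.   37.5] [ 0.4698 -0.0207  0.04  ]
[ 54 113  27  16 200] [ 68.9 120.9] [ 0.414  -0.0892  0.04  ]
[268 188  24  15 357] [279.5 195. ] [ 0.6104 -0.1912  0.04  ]
[ 20 223  54  30 640] [ 44.3 238.2] [ 0.3532 -0.204   0.04  ]
[311 378  66  10 139] [341.  386.1] [ 0.6521 -0.4343  0.04  ]
scene
[281 171  27  39 552] [291.9 189.4] [0.4875 0.1298 0.078 ]
[320 231  12  10  68] [325.3 235.2] [0.6413 0.0453 0.078 ]
[258 302  12  11  67] [263.2 307.1] [ 0.6249 -0.2103  0.078 ]
[199 384  16  12  19] [205.7 388.3] [ 0.6314 -0.4277  0.078 ]
[219 391  25  17  26] [230.8 398.8] [ 0.6868 -0.4163  0.078 ]
side
[299 187  11   9  67] [303.9 191.1] [0.6442 0.046  0.078 ]
[262 239  10  12  75] [266.7 244.4] [ 0.4598 -0.0425  0.078 ]
[348 259  12  11  81] [353.6 264.2] [ 0.5878 -0.2119  0.078 ]
[254 278  11   6  28] [259.2 280.4] [ 0.3859 -0.1173  0.078 ]
[249 288  41  32 627] [271.6 303.1] [ 0.3735 -0.1825  0.078 ]
[426 290  53  35  61] [455.1 304. ] [ 0.6923 -0.4232  0.078 ]
[256 325  23  14 149] [266.8 331.3] [ 0.3258 -0.2318  0.078 ]
```

The left roller now measures (0.643, 0.046) at z = 0.078 in both views, so that wall is upright to within about 0.05 rad. Next, pinch and fold the right wall.

Emit:
arm_command([
  [0.6,0.1,-0.2,3,0,0,0],
  [0.6,0,0,3,0,0,0],
  [0.6,0,0,3,0,0,0],
  [0.6,0,0,3,0,0,0],
  [0.6,0,0,3,0,0,0],
  [0.6,0,0,2,0,0,0],
  [0.6,0,0,1,0,0,0],
  [0.6,0,0,0,0,0,0],
  [0.0,0,0,0,0,0,0],
  [0.0,0,0,0,0,0,0],
  [0.0,0,0,0,0,0,0],
  [0.0,0,0,0,0,0,0],
  [0.0,0,0,0,0,0,0],
  [0.0,0,0,0,0,0,0],
  [0.0,0,0,0,0,0,0],
])

```text
time: 9.6
tool_pos: [0.6102, -0.1919, 0.0243]
ee_rot: [3.141, 0.0, 1.438]
wrist_force: [-2.3, -1.4, 2.6]
width: 0.0238
```

Emit:
arm_command([
  [0,0.35,0,-0.61,0,0,0],
  [0,0.4,0,-0.57,0,0,0],
  [0,0.46,0,-0.53,0,0,0],
  [0,0.51,0,-0.48,0,0,0],
  [0,0.55,0,-0.42,0,0,0],
  [0,0.6,0,-0.37,0,0,0],
  [0,0.63,0,-0.31,0,0,0],
  [0,0.66,0,-0.24,0,0,0],
  [0,0.67,0,-0.18,0,0,0],
  [0,0.7,0,-0.1,0,0,0],
  [0,0.72,0,-0.04,0,0,0],
  [0,0.3,0,0,0,0,0],
  [0,0,0,0,0,0,0],
])

```text
time: 10.9
tool_pos: [0.6191, -0.1253, 0.0641]
ee_rot: [3.141, -0.001, 1.439]
wrist_force: [-3.1, -1.0, 6.3]
width: 0.0234
```

Emit:
arm_command([
  [0.6,0,0,0,0,0,0],
  [0.6,0,0,0,0,0,0],
  [0.6,0,0,0,0,0,0],
  [0.6,0,0,0,0,0,0],
  [0.6,0,0,-2,0,0,0],
  [0.6,0,0,-3,0,0,0],
  [0.6,0,0,-3,0,0,0],
  [0.6,0,0,-3,0,0,0],
  [0.6,0,0,-3,0,0,0],
  [0.6,1.4,-2.68,0,0,0,0],
  [0.6,1.4,-2.68,0,0,0,0],
  [0.6,1.4,-2.68,0,0,0,0],
  [0.6,1.4,-2.68,0,0,0,0],
  [0.6,1.4,-2.68,0,0,0,0],
  [0.6,1.4,-2.68,0,0,0,0],
  [0.6,0,0,0,0,0,0],
])

```text
time: 12.5
tool_pos: [0.4687, -0.0201, 0.2027]
ee_rot: [3.141, -0.001, 1.44]
wrist_force: [-0.5, -0.0, 0.3]
width: 0.0566
```

Emit:
arm_command([
  [0.6,0,0,0,0,0,-0.1428],
  [0.6,0,0,0,0,0,-0.1428],
  [0.6,0,0,0,0,0,-0.1428],
  [0.6,0,0,0,0,0,-0.1428],
  [0.6,0,0,0,0,0,-0.1428],
  [0.6,0,0,0,0,0,-0.1428],
  [0.6,0,0,0,0,0,-0.1428],
  [0.6,0,0,0,0,0,-0.1428],
  [0.6,0,0,0,0,0,-0.1428],
  [0.6,0,0,0,0,0,-0.1428],
  [0.6,0,0,0,0,0,-0.1428],
  [0.6,0,0,0,0,0,0],
  [0.6,0,0,0,0,0,0],
])

```text
time: 13.8
tool_pos: [0.4711, -0.0223, 0.2021]
ee_rot: [3.141, -0.0, 3.005]
wrist_force: [-0.4, 0.0, -0.5]
width: 0.0563
```

```bash
cat >> h.py <<'E'
def blobs(im,c,z,lo=30,hi=900):
    m=cv2.inRange(cv2.cvtColor(im,cv2.COLOR_BGR2HSV),*[np.array(a) for a in ORA])
    n,l,st,ce=cv2.connectedComponentsWithStats(m)
    for i in range(1,n):
        if lo<st[i,4]<hi: print(st[i],ce[i].round(1),onz(c,ce[i],z).round(4))
E
python3 - <<'E'
from h import *
c=eyes.get_calibration("wrist"); im=eyes.snapshot("wrist"); cv2.imwrite("pics/w3.png",im); blobs(im,c,.048)
for n in("scene","side"): i=eyes.snapshot(n);print(n);cv2.imwrite(f"pics/{n}3.png",i);blobs(i,eyes.get_calibration(n),.078)
E
```

```text
[482 113  10  15  40] [485.  120.2] [0.4209 0.1818 0.048 ]
[410 139  13  17  56] [415.1 145.5] [0.4358 0.1143 0.048 ]
[208 144  12   6  35] [212.6 146.5] [ 0.4098 -0.0822  0.048 ]
[269 192  25  17 337] [280.9 200.1] [ 0.4719 -0.0233  0.048 ]
[360 347  11  24 141] [363.7 360.9] [0.6721 0.0453 0.048 ]
[193 351   9  20 108] [198.  362.2] [ 0.648 -0.144  0.048]
scene
[251 226  11  10  61] [256.3 230.4] [ 0.4867 -0.0396  0.078 ]
[320 231  12  10  66] [325.3 235.1] [0.6413 0.0455 0.078 ]
[274 277  11  10  67] [278.9 281.6] [ 0.6179 -0.1342  0.078 ]
side
[299 187  11   9  67] [303.9 191.1] [0.6442 0.046  0.078 ]
[336 233  12   9  65] [341.7 237.1] [ 0.6196 -0.1341  0.078 ]
[262 239  10  12  76] [266.7 244.4] [ 0.4598 -0.0423  0.078 ]
[426 290  41  35  41] [446. 307.] [ 0.6705 -0.4165  0.078 ]
```

View pics/w3.png

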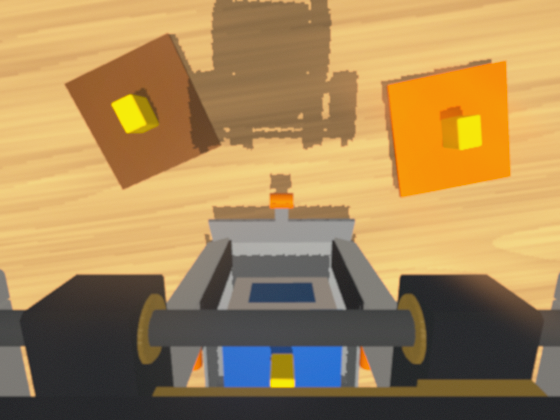

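Wrist view: the front roller at (281,200) is centred, and the brown and orange decoys are well clear. The right roller measures (0.619, -0.134) at z = 0.078 in both views, so that wall is upright. Next, the front wall.

Emit:
arm_command([
  [0.6,0,0,3,0,0,0],
  [0.6,0,0,3,0,0,0],
  [0.6,0,0,3,0,0,0],
  [0.6,0,0,3,0,0,0],
  [0.6,0,0,3,0,0,0],
  [0.6,0,0,2,0,0,0],
  [0.6,0,0,0,0,0,0],
  [0.0,0,0,0,0,0,0],
  [0.0,0,0,0,0,0,0],
  [0.0,0,0,0,0,0,0],
  [0.0,0,0,0,0,0,0],
  [0.0,0,0,0,0,0,0],
  [0.0,0,0,0,0,0,0],
  [0.0,0,0,0,0,0,0],
])

```text
time: 15.35
tool_pos: [0.4712, -0.0224, 0.0329]
ee_rot: [-3.141, 0.001, 3.009]
wrist_force: [0.5, -1.4, 2.4]
width: 0.0236
```

Emit:
arm_command([
  [0,-0.42,0,-0.53,0,0,0],
  [0,-0.45,0,-0.49,0,0,0],
  [0,-0.51,0,-0.44,0,0,0],
  [0,-0.54,0,-0.4,0,0,0],
  [0,-0.58,0,-0.33,0,0,0],
  [0,-0.61,0,-0.28,0,0,0],
  [0,-0.64,0,-0.22,0,0,0],
  [0,-0.65,0,-0.16,0,0,0],
  [0,-0.67,0,-0.1,0,0,0],
  [0,-0.66,0,-0.03,0,0,0],
  [0,-0.3,0,0,0,0,0],
  [0,-0.1,0,0,0,0,0],
  [0,0,0,0,0,0,0],
])

```text
time: 16.65
tool_pos: [0.5329, -0.0306, 0.0637]
ee_rot: [-3.141, 0.003, 3.009]
wrist_force: [-3.2, -3.1, 4.8]
width: 0.0234
```

Emit:
arm_command([
  [0.6,0,0,0,0,0,0],
  [0.6,0,0,0,0,0,0],
  [0.6,0,0,0,0,0,0],
  [0.6,0,0,0,0,0,0],
  [0.6,0,0,-2,0,0,0],
  [0.6,0,0,-3,0,0,0],
  [0.6,0,0,-3,0,0,0],
  [0.6,0,0,-3,0,0,0],
  [0.6,0,0,-3,0,0,0],
  [0.6,-2.5,0,0,0,0,0],
  [0.6,-2.5,0,0,0,0,0],
  [0.6,-2.5,0,0,0,0,0],
  [0.6,-2.4,0,0,0,0,0],
  [0.6,0,0,0,0,0,0],
  [0.6,0,0,0,0,0,0],
])

```text
time: 18.15
tool_pos: [0.6293, -0.0431, 0.2013]
ee_rot: [3.141, -0.002, 3.009]
wrist_force: [-0.2, 0.5, 1.3]
width: 0.0561
```

```bash
python3 - <<'E'
from h import *
c=eyes.get_calibration("wrist"); im=eyes.snapshot("wrist"); cv2.imwrite("pics/w4.png",im); print(np.round(sensors.get_obs()["tool_pos"],4)); blobs(im,c,.078)
P=[]
for n,px in(("scene",(305,248)),("side",(322,203))):
    i=eyes.snapshot(n);print(n);cv2.imwrite(f"pics/{n}4.png",i);C=eyes.get_calibration(n);blobs(i,C,.078);p=near(i,YEL,px);P+=[C,p[0]];print("handle",p,onz(C,p[0],.117).round(4))
print(tri(*P))
E
python3 -c "
import cv2,numpy as np
s=cv2.imread('pics/scene4.png');d=cv2.imread('pics/side4.png')
cv2.imwrite('pics/crop4.png',np.hstack([cv2.resize(i,None,fx=2.3,fy=2.3,interpolation=2) for i in(s[190:330,215:385],d[145:285,235:405])]))"
```

```text
[ 0.629  -0.0431  0.2018]
[266  77  30  20 573] [280.8  86.4] [ 0.5254 -0.03    0.078 ]
[172 193  20  29 429] [181.8 206.7] [ 0.6175 -0.1351  0.078 ]
[368 193  19  29 436] [377.1 206.4] [0.6413 0.0445 0.078 ]
scene
[253 167  38  34 608] [271.  185.1] [0.431  0.1112 0.078 ]
[267 230  10   9  43] [272.4 233.7] [ 0.5268 -0.0256  0.078 ]
[320 231  12  10  68] [325.3 235.2] [0.6413 0.0453 0.078 ]
[274 277  11  11  69] [279.  281.8] [ 0.6182 -0.1345  0.078 ]
handle (array([304.1185567 , 249.05670103]), 194) [ 0.6311 -0.0454  0.117 ]
side
[298 187  12   9  68] [303.8 191.1] [0.644  0.0462 0.078 ]
[281 224  10  10  53] [285.6 228.5] [ 0.5265 -0.0295  0.078 ]
[336 233  12   9  65] [341.7 237.1] [ 0.6198 -0.134   0.078 ]
[426 290  41  35  41] [446. 307.] [ 0.6705 -0.4165  0.078 ]
handle (array([322.25263158, 203.54210526]), 190) [ 0.6288 -0.0457  0.117 ]
(array([ 0.63035963, -0.04394728,  0.11456034]), [np.float64(0.06535813290975986), np.float64(0.06535813290975097)])
```

View pics/crop4.png

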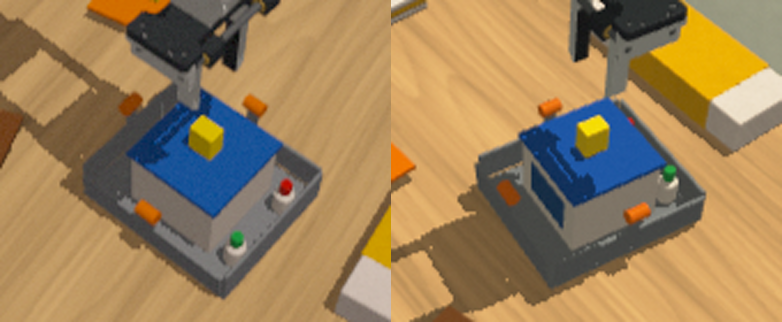

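All three walls are upright: the front roller is at (0.526, -0.029), about 105 mm from the centre. Both bottles are standing and the lid is shut. Handle at (0.6305, -0.0445); I'll go down on it and grip.

Emit:
arm_command([
  [0.6,-0.15,-0.1,2,0,0,0],
  [0.6,0,0,2,0,0,0],
  [0.6,0,0,2,0,0,0],
  [0.6,0,0,2,0,0,0],
  [0.6,0,0,1.4,0,0,0],
  [0.6,0,0,0.7,0,0,0],
  [0.6,0,0,0,0,0,0],
  [0.0,0,0,0,0,0,0],
  [0.0,0,0,0,0,0,0],
  [0.0,0,0,0,0,0,0],
  [0.0,0,0,0,0,0,0],
  [0.0,0,0,0,0,0,0],
  [0.0,0,0,0,0,0,0],
  [0.0,0,0,0,0,0,0],
])

```text
time: 19.7
tool_pos: [0.6314, -0.0438, 0.1016]
ee_rot: [3.14, 0.001, 3.009]
wrist_force: [0.6, 1.8, 1.4]
width: 0.0221
```

Gripped: the opening of 22.1 mm matches the 22 mm handle. I'll pull slowly, first part.

Emit:
arm_command([
  [0,0,0,-0.2,0,0,0],
  [0,0,0,-0.2,0,0,0],
  [0,0,0,-0.2,0,0,0],
  [0,0,0,0,0,0,0],
])

```text
time: 20.1
tool_pos: [0.6306, -0.044, 0.1033]
ee_rot: [3.14, -0.003, 3.009]
wrist_force: [4.8, 1.9, -10.6]
width: 0.022
```

Emit:
arm_command([
  [0,0,0,-0.2,0,0,0],
  [0,0,0,-0.2,0,0,0],
  [0,0,0,-0.2,0,0,0],
  [0,0,0,-0.2,0,0,0],
  [0,0,0,-0.2,0,0,0],
  [0,0,0,-0.2,0,0,0],
  [0,0,0,0,0,0,0],
  [0,0,0,0,0,0,0],
])

```text
time: 20.9
tool_pos: [0.6309, -0.0447, 0.1195]
ee_rot: [-3.141, 0.0, 3.008]
wrist_force: [-0.3, 0.1, -3.2]
width: 0.0216
```

The seal has let go and only the lid's weight (about 3 N) is left. I'll go up the last 8 mm, then check from outside.

Emit:
arm_command([
  [0,0,0,-0.2,0,0,0],
  [0,0,0,-0.2,0,0,0],
  [0,0,0,-0.2,0,0,0],
  [0,0,0,-0.2,0,0,0],
  [0,0,0,0,0,0,0],
  [0,0,0,0,0,0,0],
  [0,0,0,0,0,0,0],
  [0,0,0,0,0,0,0],
])

```text
time: 21.7
tool_pos: [0.6309, -0.0445, 0.1269]
ee_rot: [3.142, -0.0, 3.009]
wrist_force: [-0.3, -0.3, -1.9]
width: 0.022
```

```bash
python3 - <<'E'
from h import *
P=[];B=[];I=[]
for n,y0,x0 in(("scene",190,215),("side",145,235)):
    i=eyes.snapshot(n);C=eyes.get_calibration(n);print(n);blobs(i,C,.078)
    hsv=cv2.cvtColor(i,cv2.COLOR_BGR2HSV);m=cv2.inRange(hsv,(100,150,80),(125,255,255))
    k=np.zeros_like(m);k[170:300,250:360]=255
    nn,l,st,ce=cv2.connectedComponentsWithStats(m&k);j=1+st[1:,4].argmax();q=cv2.minAreaRect(np.argwhere(l==j)[:,::-1].astype(np.float32));print("lid blob",st[j],ce[j].round(1))
    i2=cv2.imread(f"pics/{n}0.png")
    I.append(cv2.resize(i[y0:y0+140,x0:x0+170],None,fx=2.3,fy=2.3,interpolation=2))
cv2.imwrite("pics/crop5.png",np.hstack(I))
o=sensors.get_obs();print({k:np.round(o[k],4).tolist() for k in("time","tool_pos","wrist_force","width","qvel")})
E
```

```text
scene
[253 167  40  43 844] [274.6 187.9] [0.445 0.108 0.078]
[321 231  11   8  47] [325.9 234.4] [0.6414 0.0482 0.078 ]
[274 277  11  11  70] [279.  281.8] [ 0.6184 -0.1346  0.078 ]
lid blob [ 270  233   68   46 1310] [306.  255.6]
side
[281 224  10  10  55] [285.7 228.5] [ 0.5268 -0.0296  0.078 ]
[336 233  12   9  68] [341.5 237.2] [ 0.6189 -0.134   0.078 ]
lid blob [ 291  187   64   41 1206] [321.4 207.5]
{'time': 21.8, 'tool_pos': [0.6309, -0.0445, 0.1269], 'wrist_force': [-0.0078, 0.2718, -1.3818], 'width': 0.0219, 'qvel': [0.0021, 0.0012, -0.002, 0.0016, -0.0017, 0.0019]}
```

View pics/crop5.png

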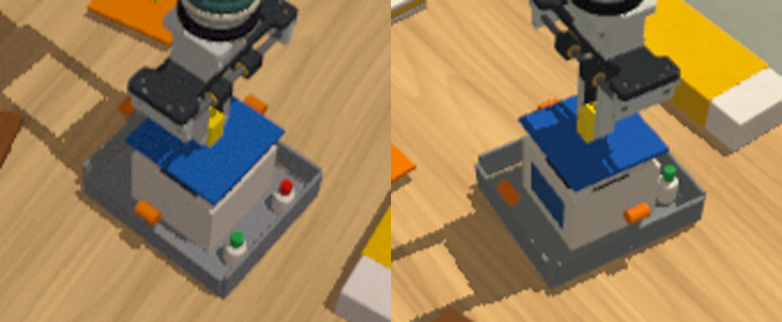

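The view shows the blue lid gripped, level and raised. Its near corner moved up about 6.5 px in scene and 6.1 px in side, which is about 23–25 mm. All the walls are up and both bottles are standing. Handing in.

```bash
python3 -c "
from bench import job; print(job.close_job())"
```

```text
the job is handed in; nothing more can be done
None
```

The job is handed in at about 22 s of the 64 s allowed. The left, right and front walls were folded up by their orange grips. The blue lid was then pulled off its seal by the yellow handle and is still held just open.

**Walls:**
- **Position:** Each roller measured within about 3–6 mm of straight over its hinge, so I put each wall at 1.49 rad or more (1.4 needed).
- **How sure:** I never felt a clear stop force at the ends. The fingers slid a few millimetres along the left and front rollers, so "upright" rests on the camera views, not on force.

**Lid:**
- **Height:** The tool rose about 25 mm from the grip, and the lid's near corner moved about 23–25 mm in the two views. I judged that by eye from the enlarged crops.
- **Hold:** The finger opening is 22 mm, which matches the handle. The arm was at rest and the lid was within about 1 mm of the tub's measured centre. It looked level by eye.
- **Force:** The last wrist readings were 1.4–3.2 N, roughly the lid's weight. That spread is noisy, but it shows the seal has let go.

**Other things:** Both dropper bottles are standing. The arm never went low near the other bystanders; I did not measure their positions again.

I viewed eight pictures out of the budget of ten. The hand-in gives no verdict.

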